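# Load the roller lane with the spare sanding block

## Task

Take the sanding block off the sloping wooden stand and lay it flat and gently on the rollers at the upper end of the lane that already holds an identical sanding block (not the lane with the wooden block), long side across the lane. Let go there so that it rolls down by itself, without being pushed or carried, and comes to rest flat behind the first one, both up against the stop. Leave the other things where they are.

Things in the scene. Friction and masses are not known exactly. Their poses are not given: they have to be found in the camera images.
- block: the spare sanding block: plain brown and dark grey bar, 53 mm (its x) by 95 mm (its y) by 29 mm high (its z), 0.10 to 0.21 kg, loose. Origin: centre of its underside. It starts lying on the wooden stand, so its z axis leans 35 degrees from vertical and its x axis points up the seat. Grip it across its x (50 to 53 mm between the fingers)
- stand: fixed pale wooden stand, foot 90 x 116 mm; origin: centre of the foot on the table. Its seat slopes 35 degrees down to the stand's -x side (roughly towards the robot). Low edge about 55 mm above the table, with a lip 16 mm high in two pieces, 48 mm gap in the middle for a finger; cheeks 16 mm high at the block's ends; the upper edge is open, the seat ends 11 mm beyond the block
- deck: roller deck of the rack: two lanes side by side, sloping 10 degrees. Origin: centre, at the roller tops, 80 mm above the table; x up the slope (away from the robot) along the lanes, y left across them, z square to the rollers. Lanes run from x = -0.112 (face of the end stop, low end) to +0.112; centre lines at y = +0.0555 and -0.0555, 106 mm wide inside
- rack: the fixed aluminium rack that carries the deck, 240 mm long, 227 mm wide; origin on the table under the deck's centre. Free-turning 15 mm steel rollers, 18.6 mm apart; a thing set on them starts to roll down at once, at up to about 0.3 m/s. Side plates and centre plate, 5 mm thick, stand 14 mm above the roller tops, the end stop 18 mm
- lane_left_feed (a point): point on the roller tops at the upper end of the left lane, on its centre line (deck x = +0.078, y = +0.0555): where the middle of a block's underside should be put down
- lane_right_feed (a point): the same for the right lane (deck x = +0.078, y = -0.0555)
- parked_block: the identical sanding block (same size, same axes) lying on the rollers at the stop of one lane, either left or right, its x axis up the slope. Origin: centre of its underside. Loose
- wood_block: wooden doming block, 55 x 55 mm, 40 mm high, with round hollows, lying on the rollers at the stop of the other lane. Origin: centre of its underside. Loose
- cream_pot: bystander: round pot with a lid, 90 mm across, 32 mm high, on the table; origin at the centre of its underside. Loose
- tape: bystander: roll of masking tape lying flat, 98 mm across, 24 mm high; origin at the centre of its underside. Loose
- red_pliers: bystander: small pliers lying flat, 141 mm long (their x), 42 mm wide, 11 mm high; origin at the middle of the underside. Loose

How it is judged:
By the outcome, as a careful person would: the job done as asked, in the order asked, and still so for the second after the job is handed in, with the robot touching nothing.
It also fails if it takes over 40 s, if anything falls off the work surface, if the arm or the gripper's body presses on something with over 40 N, if the wrist force passes 120 N, or if a joint passes its speed limit or range.

## Robot

A 7-joint arm with a two-finger parallel gripper is mounted at the origin on a cart in front of the work surface, level with it; the furniture and walls round the work are solid. World frame = base frame: x ahead of the robot, y to its left, z up, the work surface at z = 0. Lengths are in m, angles in degrees, forces in N, time in s.
With the tool pointing down it reaches from about 0.425 to 0.875 m from the base axis. Payload 4.7 kg.
Tool frame: the origin (TCP) lies between the finger pads; the fingertips stand env.finger_overhang ahead of it and the grasp point (between the pads) lies 5 mm behind it (env.finger_overhang is the distance from the TCP to the fingertips, in m); z points along the fingers, y is the line along which they close (so a half turn about z gives the same grasp; the last joint's range is limited). The gripper opens to 87 mm and grips with 3 to 60 N. Pads are 19 mm wide; open, the fingers measure 117 mm over their backs; the gripper's body (75 mm by 190 mm) begins 51 mm behind the grasp point.
Start: joints at [76.266, 18.392, -4.016, 83.108, 1.295, 78.541, -3.26], TCP at [0.163, -0.629, 0.237] pointing down, gripper open.
Joint ranges: [-163.93, 163.93], [-17.29, 119.83], [-79.2, 71.16], [3.27, 140.29], [-89.18, 269.18], [5.43, 117.66], [-154.24, 154.24]. Speed limits (degrees/s): [147.25, 147.25, 180, 180, 180, 180, 180].

## Interface

Orientations are given as [roll, pitch, yaw] about the fixed x, y, z axes, in that order (R = Rz(yaw) Ry(pitch) Rx(roll)).
In Python, from cell import telemetry, eyes, env, models gives the robot as it stands. The module is installed in compiled form; this text tells all that it offers.
- The arm moves only by the tool drive_tool, never from a script. Its arguments are lists of equal length, an entry for each row: "angular": the turn, a rotation vector about the tool's x, y, z in rad, a list of three; "delta_pos": the shift along the tool's x, y, z in cm, a list of three; "gripper": the finger opening in cm, from 0 to 8.7. A call has 1 to 20 rows; each row shifts and turns the commanded pose from where the row before left it, along the tool's axes as they then stand; what a row does not reach is not made up. A row lasts 1/10 s, in which the tool goes at most 50 mm and 8.59 degrees, less where a joint would pass 70% of its speed; a pose out of reach is approached as far as the arm can. A call with a gripper value outside its range is refused whole. The fingers move at their own pace and stop on an object; "squeeze" is the grip in N (left out, the last holds). Time passes only in rows, so rows that do not move let the fingers close. It gives the time, the measured TCP pose, the force, the opening and the grip force at its end, in the units of the state.
- telemetry.get_obs(): the state, without advancing time (a new reading comes with each control period).
- eyes.read_camera(name): name is "side" or "top"; returns a dict with "pixels" (480x640x3 uint8, red, green, blue), "mtx" (3x3 intrinsics, pixels), "origin" and "orientation" of the camera in the world. Camera axes: x right, y down, z forward; pixel columns grow to the right and rows downward; lengths in m; the calibration is good to about 2 mm. A picture is of the moment at which its call begins. There is no depth.
- env.sign_off(): hands the job in; it is judged then, once.
Trained networks look in a picture, given as the dict that the camera call returned (one of the last four; its "shot" number tells which), for a name from the list of things; names that differ only in an ending like _2 or _b are one class to them, and where a whole thing is asked for, a point or a joint stands for the part that bears it (a point fixed in the world has none). Each returns a list of dicts, best first, with "p" (0 to 1); they miss things now and then, are a little off and sometimes report something else, mostly with a low value. They report only what shows in the picture. A call takes as long as a camera call.
- models.search_frame(picture, target): "centre" ([column, row] in pixels, amid what is visible of it).
- models.cut_out(picture, target): "pixels" (480x640 bool, what is visible of it) and "centre" ([column, row] in pixels, amid what is visible of it).
The state is a dict: "time_s": time; "qpos": joint angles; "joint_velocities": joint speeds; "effort": joint torques, N m; "tool_pos": TCP position; "tool_rot": TCP orientation; "force": force on the tool from outside, world axes, zero at the start; "wrist_torque": the same for the moment, N m; "grip_width": finger opening in m; "grasp_force": force on a finger pad.
Only numpy, scipy, OpenCV 4.12 (cv2) and the standard library are available. Lean on these libraries where they do the work, as an engineer would, in place of code of your own. Each camera call takes 0.05 s, during which the arm holds its last target. There are 200 camera calls.

## Working session

There is one attempt and no reset: what is moved stays moved. The work goes in short steps, Python scripts to look and compute and a tool call to move; the robot and the scene stay as the last step left them, time stands still between calls to the robot, and variables do not carry over. Pictures are saved under pics/ and viewed, at most 10 in all, crops included, and the job is handed in when it is done.

Besides the shell and the picture viewer there is one more tool, called by a JSON object that holds its "fn" and its "kwargs". drive_tool: Moves the arm, as the interface text tells. Its arguments: {"type":"object","properties":{"angular":{"type":"array","items":{"type":"array","items":{"type":"number"}}},"delta_pos":{"type":"array","items":{"type":"array","items":{"type":"number"}}},"gripper":{"type":"array","items":{"type":"number"}},"squeeze":{"type":"number"}},"required":["angular","delta_pos","gripper"]}

```bash
mkdir -p pics; cat > h.py <<'E'
import numpy as np, cv2
from scipy.spatial.transform import Rotation as R
from cell import telemetry, eyes, env, models
def rotm(o):
    o=np.array(o,float)
    if o.shape==(3,3): return o
    if o.size==4: return R.from_quat(o).as_matrix()
    return R.from_euler('xyz',o,degrees=True).as_matrix()
def ray(p,uv):
    d=np.linalg.inv(p["mtx"])@np.array([uv[0],uv[1],1.]); return np.array(p["origin"]),rotm(p["orientation"])@d
def onz(p,uv,z):
    o,d=ray(p,uv); return o+d*(z-o[2])/d[2]
def proj(p,X):
    c=(np.atleast_2d(X)-np.array(p["origin"]))@rotm(p["orientation"]); q=c@np.array(p["mtx"]).T; return q[:,:2]/q[:,2:]
E
python3 - <<'E'
from h import *
print(telemetry.get_obs(),env.finger_overhang)
for n in ["top","side"]:
    p=eyes.read_camera(n); cv2.imwrite(f"pics/{n}0.png",p["pixels"][:,:,::-1]); print(n,p["mtx"],p["origin"],p["orientation"])
    for t in ["block","stand","rack","wood_block","parked_block","cream_pot","tape","red_pliers"]:
        for r in models.cut_out(p,t)[:3]:
            m=r["pixels"].astype(np.uint8); c=np.argwhere(m)
            print(t,round(r["p"],2),np.round(r["centre"],1),m.sum(),cv2.boxPoints(cv2.minAreaRect(c[:,::-1].astype(np.float32))).round(1).tolist(), onz(p,r["centre"],0.03).round(3))
E
```

```text
{'time_s': 0.0, 'qpos': array([76.26632785, 18.43918565, -4.01494044, 83.17361969,  1.29679702,
       78.54313175, -3.26149744]), 'joint_velocities': array([ 0.03093121, -0.05612111,  0.06880039, -0.07889016,  0.01313855,
       -0.11537353,  0.01179652]), 'effort': array([ 2.31048034e-04, -4.91280770e+01, -4.03766111e-01, -3.12522948e+01,
       -6.40312722e-02,  4.39621008e-02,  1.65965721e-04]), 'tool_pos': array([ 0.16300441, -0.62868044,  0.23547125]), 'tool_rot': array([-1.79889406e+02,  7.77523088e-03,  1.45417012e+01]), 'force': array([-0.20996089,  0.36897144,  0.17136203]), 'wrist_torque': array([ 0.01705992, -0.00379073, -0.00829237]), 'grasp_force': 0.0, 'grip_width': 0.08687303486492635} 0.014
top [[457.40768566   0.         318.46256163]
 [  0.         457.40768566 240.36733174]
 [  0.           0.           1.        ]] [0.36889301 0.03853767 0.92145085] [-169.00200831    1.72598795  -88.8355709 ]
block 0.66 [193.9 254.3] 1646 [[164.6999969482422, 246.0], [217.89999389648438, 230.39999389648438], [226.8000030517578, 260.5], [173.5, 276.20001220703125]] [0.51  0.316 0.
[... 2553 characters left out ...]
_block 0.41 [374.1 284. ] 1019 [[350.20001220703125, 299.3999938964844], [359.20001220703125, 265.29998779296875], [402.6000061035156, 276.70001220703125], [393.6000061035156, 310.79998779296875]] [0.398 0.037 0.03 ]
parked_block 0.7 [370.6 185.4] 532 [[354.79998779296875, 195.60000610351562], [363.0, 171.0], [383.70001220703125, 177.89999389648438], [375.5, 202.5]] [ 0.497 -0.351  0.03 ]
cream_pot 0.89 [361.7 319.7] 1439 [[342.0, 303.0], [385.0, 303.0], [385.0, 342.0], [342.0, 342.0]] [0.398 0.151 0.03 ]
tape 0.93 [378.8 283.5] 1021 [[350.5, 298.8999938964844], [360.70001220703125, 265.0], [403.79998779296875, 277.8999938964844], [393.70001220703125, 311.79998779296875]] [0.388 0.032 0.03 ]
```

View pics/top0.png

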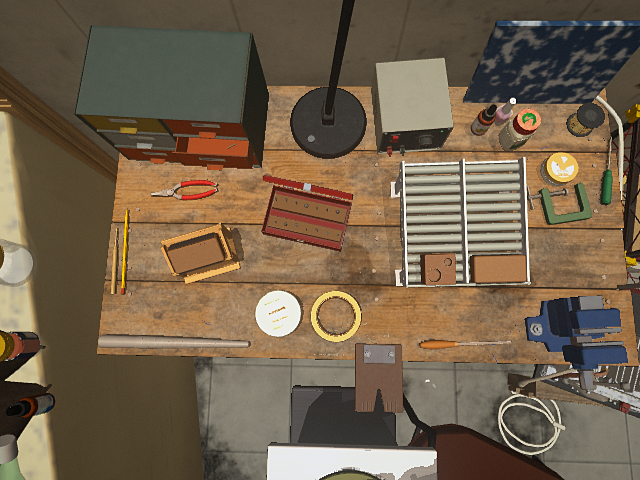

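View pics/side0.png

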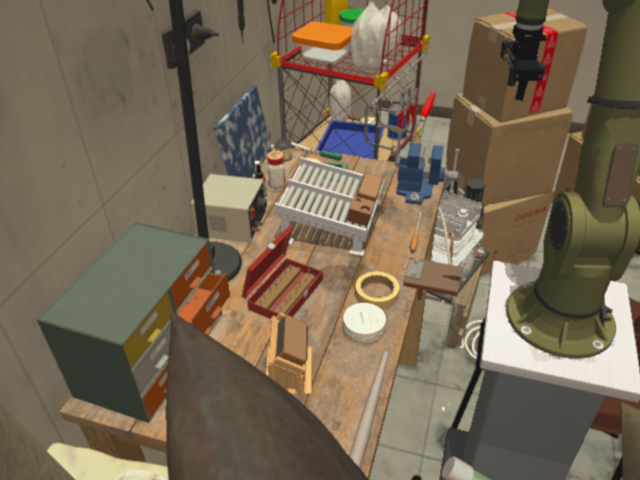

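```bash
python3 - <<'E'
import cv2,numpy as np
t=cv2.imread("pics/top0.png");s=cv2.imread("pics/side0.png")
def crop(im,x,y,w,h,W,H):
    c=cv2.resize(im[y:y+h,x:x+w],(W,H),interpolation=cv2.INTER_CUBIC)
    k=W/w
    for i in range(0,w,10): cv2.line(c,(int(i*k),0),(int(i*k),10 if (x+i)%50 else 25),(0,255,0),1)
    for i in range(0,h,10): cv2.line(c,(0,int(i*k)),(10 if (y+i)%50 else 25,int(i*k)),(0,255,0),1)
    return c
a=crop(t,150,210,100,75,800,600); cv2.imwrite("pics/c1.png",a)
b=crop(s,250,300,80,105,450,590); c=crop(s,260,150,140,112,350,280)
m=np.zeros((600,800,3),np.uint8); m[:590,:450]=b; m[:280,450:]=c
d=crop(t,380,145,160,150,350,328)[:320]; m[280:600,450:]=d
cv2.imwrite("pics/c2.png",m)
E
```

```text
(no output)
```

View pics/c1.png

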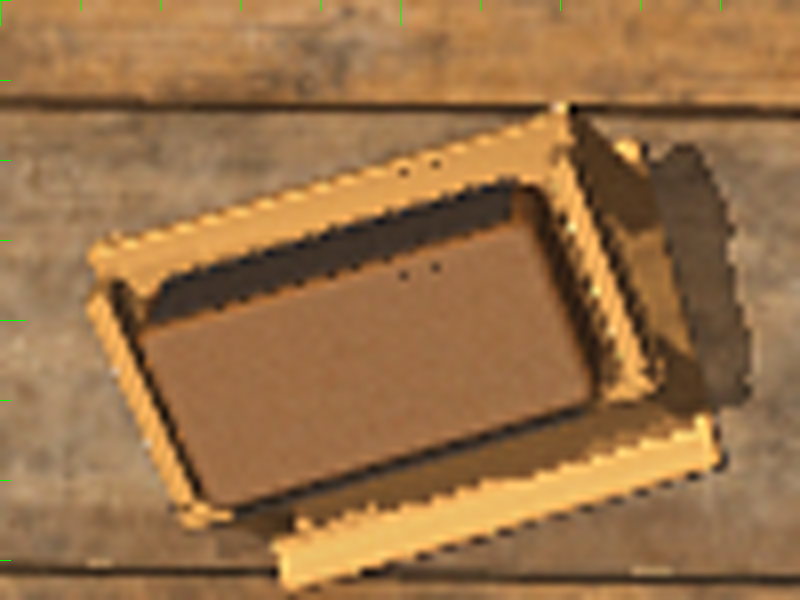

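View pics/c2.png

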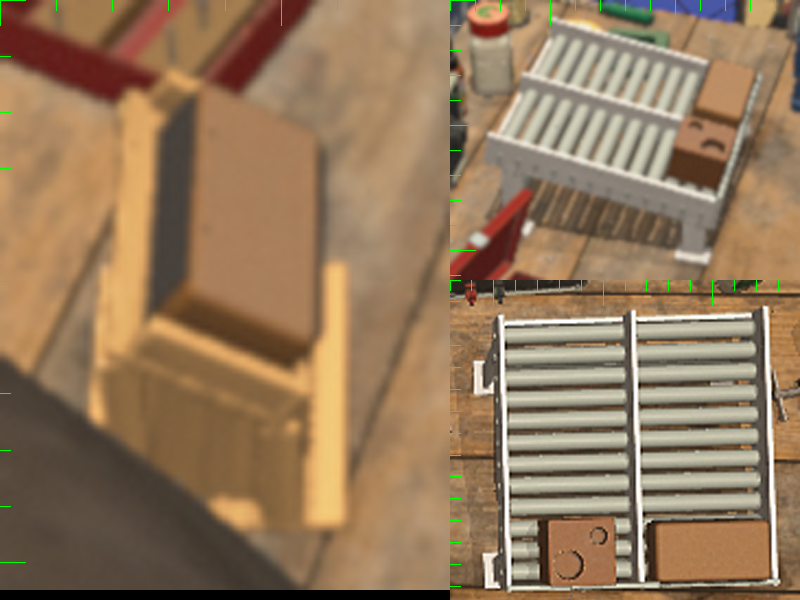

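```bash
cat > fit.py <<'E'
from h import *
from scipy.optimize import least_squares
T=eyes.read_camera("top");S=eyes.read_camera("side")
def pose(x,y,z,yaw,tilt): return R.from_euler('ZY',[yaw,-tilt],degrees=True).as_matrix(),np.array([x,y,z])
# block top face corners
L=np.array([[.0265,.0475,.029],[.0265,-.0475,.029],[-.0265,-.0475,.029],[-.0265,.0475,.029]])
bt=np.array([[168.1,251.3],[216.3,237.8],[223.8,260],[176.9,273.5]])
bs=np.array([[283.2,351.6],[286.4,315.1],[306.5,324.9],[305.5,360.4]])
def rb(v):
    M,t=pose(*v[:4],35); X=L@M.T+t
    return np.r_[proj(T,X)-bt,proj(S,X)-bs].ravel()
f=least_squares(rb,[.5,.3,.09,16],x_scale=[.1,.1,.1,10]); print("block",f.x.round(4)); print(f.fun.reshape(-1,2).round(1).tolist())
K=np.array([[.12,.1135,.014],[.12,-.1135,.014],[-.12,-.1135,.014],[-.12,.1135,.014]])
rt=np.array([[402.4,161.9],[525.4,157.8],[529.5,283.5],[407.9,285.3]])
rs=np.array([[275.2,204.8],[303.2,158.8],[384,180.8],[366.4,228.8]])
def rr(v):
    M,t=pose(v[0],v[1],.08,v[2],10); X=K@M.T+t
    return np.r_[proj(T,X)-rt,proj(S,X)-rs].ravel()
g=least_squares(rr,[.58,-.2,0],x_scale=[.1,.1,10]); print("rack",g.x.round(4)); print(g.fun.reshape(-1,2).round(1).tolist())
M,t=pose(g.x[0],g.x[1],.08,g.x[2],10)
print("feed",(M@[.078,-.0555,0]+t).round(4))
mb,tb=pose(*f.x[:4],35)
# stand overlay: check seat back edge
oT=T["pixels"][:,:,::-1].copy(); oS=S["pixels"][:,:,::-1].copy()
P=[(mb,tb,[[x,y,z] for z in(0,.029) for x,y in((.0265,.0475),(.0265,-.0475),(-.0265,-.0475),(-.0265,.0475))]),
   (M,t,[[x-.0855,y-.0555,z] for z in(0,.029) for x,y in((.0265,.0475),(.0265,-.0475),(-.0265,-.0475),(-.0265,.0475))]),
   (M,t,K.tolist()+[[.112,y,0] for y in(.1085,-.1085)]+[[-.112,-.1085,0],[-.112,.1085,0]])]
out=[]
for img,C,cs in((oT,T,[(150,210,100,100),(380,145,160,160)]),(oS,S,[(250,300,100,100),(260,140,140,140)])):
    for (x,y,w,h) in cs:
        k=400/w; c=cv2.resize(img[y:y+h,x:x+w],(400,400),interpolation=cv2.INTER_CUBIC)
        for Mm,tt,X in P:
            q=((proj(C,np.array(X)@Mm.T+tt)-[x,y]+.5)*k).astype(int)
            for s in(0,4): cv2.polylines(c,[q[s:s+4].reshape(-1,1,2)],True,(0,255,0) if s else (255,0,255),1)
        out.append(c[:300] if 0 else cv2.resize(c,(300,300)))
cv2.imwrite("pics/ov.png",np.vstack([np.hstack(out[:2]),np.hstack(out[2:])]))
E
python3 fit.py
```

```text
block [ 0.5114  0.2956  0.0712 16.7856]
[[-1.8, -0.4], [0.6, -1.0], [2.4, 2.0], [0.0, 2.3], [-1.8, 0.1], [-2.3, -1.6], [0.6, -0.7], [0.5, 2.0]]
rack [ 0.5691 -0.204   2.3249]
[[-0.2, -2.5], [0.8, -2.1], [1.0, 2.9], [-2.0, 3.9], [-2.4, -2.1], [-4.0, -2.9], [0.7, -0.8], [2.1, 1.8]]
feed [ 0.6481 -0.2563  0.0935]
```

View pics/ov.png

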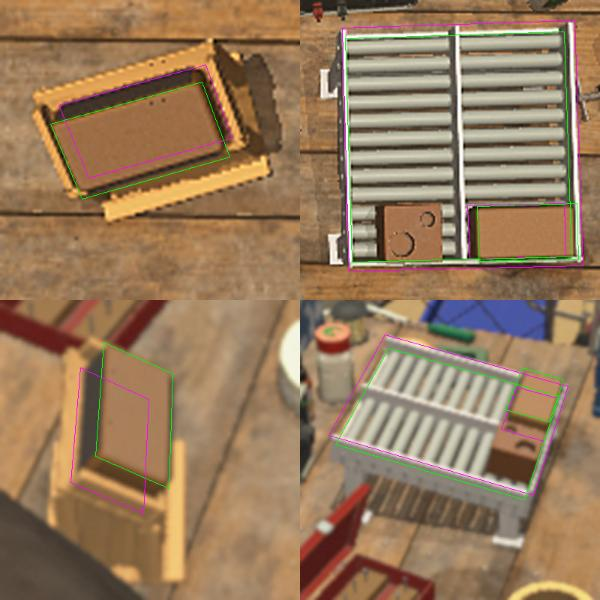

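```bash
cat >> fit.py <<'E'
print("---")
def rb(v):
    M,t=pose(*v[:4],35); X=(L*[v[4],v[5],1])@M.T+t
    return np.r_[proj(T,X)-bt,proj(S,X)-bs].ravel()
f=least_squares(rb,[.5,.3,.09,16,1,1],x_scale=[.1,.1,.1,10,1,1],loss='soft_l1'); print("block",f.x.round(4)); print(rb(f.x).reshape(-1,2).round(1).tolist())
def rr(v):
    M,t=pose(v[0],v[1],.08,v[2],10); X=(K*[v[3],1,1])@M.T+t
    return np.r_[proj(T,X)-rt,proj(S,X)-rs].ravel()
g=least_squares(rr,[.58,-.2,0,1],x_scale=[.1,.1,10,1],loss='soft_l1'); print("rack",g.x.round(4)); print(rr(g.x).reshape(-1,2).round(1).tolist())
M,t=pose(g.x[0],g.x[1],.08,g.x[2],10)
print("feed",(M@[.078,-.0555,0]+t).round(4))
for t_,z in(("top",T),("side",S)): print(t_, proj(z,(M@[-.0855,-.0555,.0145]+t)),[r["centre"] for r in models.search_frame(z,"parked_block")[:2]])
E
python3 fit.py
```

```text
block [ 0.5114  0.2956  0.0712 16.7856]
[[-1.8, -0.4], [0.6, -1.0], [2.4, 2.0], [0.0, 2.3], [-1.8, 0.1], [-2.3, -1.6], [0.6, -0.7], [0.5, 2.0]]
rack [ 0.5691 -0.204   2.3249]
[[-0.2, -2.5], [0.8, -2.1], [1.0, 2.9], [-2.0, 3.9], [-2.4, -2.1], [-4.0, -2.9], [0.7, -0.8], [2.1, 1.8]]
feed [ 0.6481 -0.2563  0.0935]
---
block [ 0.5113  0.2958  0.0717 16.5749  0.8802  0.9494]
[[-0.1, 0.7], [-0.3, 1.0], [0.4, 0.9], [0.4, 0.4], [-0.4, -0.4], [-0.9, -0.1], [-0.7, -0.4], [-1.1, 0.3]]
rack [ 0.5691 -0.2035  2.2901  0.9543]
[[-0.4, 0.4], [0.6, 0.9], [0.6, -0.1], [-2.4, 0.9], [-0.3, -1.4], [-2.0, -2.3], [-1.3, -1.2], [-0.2, 1.2]]
feed [ 0.6481 -0.2559  0.0935]
top [[497.73039211 268.31411308]] [[495.1, 266.2], [440.2, 267.2]]
side [[368.1428222  188.18698411]] [[369.5, 185.3]]
```

```bash
cat > plan.py <<'E'
from h import *
from scipy.linalg import logm,expm
BX=(.511,.2955,.0715,16.6,35); RK=(.569,-.2035,.08,2.3,10)
def fr(x,y,z,yaw,tilt):
    T=np.eye(4); T[:3,:3]=R.from_euler('ZY',[yaw,-tilt],degrees=True).as_matrix(); T[:3,3]=x,y,z; return T
def tool(F,p):  # tool pose pointing along -z of frame F at local p, tool y along F x
    A=np.eye(4); A[:3,:3]=np.array([[0,1,0],[1,0,0],[0,0,-1.]]); A[:3,3]=p; return F@A
def cur():
    o=telemetry.get_obs(); T=np.eye(4); T[:3,:3]=rotm(o["tool_rot"]); T[:3,3]=o["tool_pos"]; return T
def rows(A,B,n=None,show=False):
    D=np.linalg.inv(A)@B; X=logm(D).real; w=np.array([X[2,1],X[0,2],X[1,0]]); v=X[:3,3]*100
    if n is None: n=int(np.ceil(max(np.linalg.norm(v)/4.6,np.linalg.norm(w)/.14,1)))
    # per-row: shift first then turn
    E=expm(X/n); print("n",n,"shift/row cm",(E[:3,3]*100).round(3),"turn/row rad",R.from_matrix(E[:3,:3]).as_rotvec().round(4))
    if show:
        P=A.copy()
        for i in range(n):
            P=P@E
            if i%4==3: print(P[:3,3].round(3),np.hypot(*P[:2,3]).round(3),R.from_matrix(P[:3,:3]).as_euler('xyz',degrees=True).round(0))
E
python3 - <<'E'
from plan import *
F=fr(*BX); pre=tool(F,[0,0,.10]); print(pre[:3,3],R.from_matrix(pre[:3,:3]).as_euler('xyz',degrees=True))
C=cur(); rows(C,pre,show=True)
mid=np.eye(4); mid[:3,:3]=rotm([180,0,14.5+95]); a=np.radians(22); mid[:3,3]=.6*np.cos(a),.6*np.sin(a),.3
print("mid");rows(C,mid,show=True); rows(mid,pre,show=True)
E
```

```text
[0.45603288 0.27911359 0.1534152 ] [1.45000000e+02 1.27222187e-14 1.06600000e+02]
n 23 shift/row cm [ 4.395 -1.269  0.406] turn/row rad [-0.0205  0.0213 -0.0675]
[ 0.31  -0.521  0.224] 0.607 [175.  -4.  30.]
[ 0.425 -0.378  0.217] 0.568 [168.  -7.  46.]
[ 0.497 -0.21   0.211] 0.54 [162.  -7.  63.]
[ 0.523 -0.029  0.2  ] 0.524 [155.  -6.  79.]
[0.502 0.152 0.179] 0.524 [149.  -3.  95.]
mid
n 24 shift/row cm [ 4.385 -0.402 -0.264] turn/row rad [-0.      0.     -0.0691]
[ 0.321 -0.553  0.247] 0.64 [180.   0.  30.]
[ 0.453 -0.437  0.258] 0.629 [180.   0.  46.]
[ 0.548 -0.289  0.268] 0.619 [180.   0.  62.]
[ 0.598 -0.121  0.279] 0.61 [180.   0.  78.]
[0.601 0.055 0.289] 0.604 [180.   0.  94.]
[0.556 0.225 0.3  ] 0.6 [180.   0. 109.]
n 5 shift/row cm [ 1.678 -2.257  2.5  ] turn/row rad [-0.1221 -0.0031  0.0098]
[0.469 0.266 0.186] 0.539 [152.   0. 107.]
```

{"fn": "drive_tool", "kwargs": {"angular": [[0,0,-0.07],[0,0,-0.07],[0,0,-0.07],[0,0,-0.07],[0,0,-0.07],[0,0,-0.07],[0,0,-0.07],[0,0,-0.07],[0,0,-0.07],[0,0,-0.07],[0,0,-0.07],[0,0,-0.07],[0,0,-0.07],[0,0,-0.07],[0,0,-0.07],[0,0,-0.07],[0,0,-0.07],[0,0,-0.07],[0,0,-0.07],[0,0,-0.07]], "delta_pos": [[4.4,-0.4,-0.3],[4.4,-0.4,-0.3],[4.4,-0.4,-0.3],[4.4,-0.4,-0.3],[4.4,-0.4,-0.3],[4.4,-0.4,-0.3],[4.4,-0.4,-0.3],[4.4,-0.4,-0.3],[4.4,-0.4,-0.3],[4.4,-0.4,-0.3],[4.4,-0.4,-0.3],[4.4,-0.4,-0.3],[4.4,-0.4,-0.3],[4.4,-0.4,-0.3],[4.4,-0.4,-0.3],[4.4,-0.4,-0.3],[4.4,-0.4,-0.3],[4.4,-0.4,-0.3],[4.4,-0.4,-0.3],[4.4,-0.4,-0.3]], "gripper": [8.7,8.7,8.7,8.7,8.7,8.7,8.7,8.7,8.7,8.7,8.7,8.7,8.7,8.7,8.7,8.7,8.7,8.7,8.7,8.7], "squeeze": 25}}

```text
time_s: 3.2
tool_pos: [0.5961, 0.061, 0.2967]
tool_rot: [180.0, 0.0, 94.9]
force: [0.9, -1.0, -0.2]
grip_width: 0.0873
grasp_force: 0.0
```

```bash
python3 - <<'E'
from plan import *
print(telemetry.get_obs()["qpos"])
rows(cur(),tool(fr(*BX),[0,0,.10]),show=True)
E
```

```text
[ 25.02494979  14.68421699 -40.46903962  84.26571055   9.52485282
  84.50904349 -10.5182575 ]
n 7 shift/row cm [ 3.376 -1.957  1.664] turn/row rad [-0.0869  0.0089 -0.0282]
[0.511 0.187 0.222] 0.544 [160.  -1. 102.]
```

{"fn": "drive_tool", "kwargs": {"angular": [[-0.087,0.009,-0.028],[-0.087,0.009,-0.028],[-0.087,0.009,-0.028],[-0.087,0.009,-0.028],[-0.087,0.009,-0.028],[-0.087,0.009,-0.028],[-0.087,0.009,-0.028],[0,0,0]], "delta_pos": [[3.4,-1.95,1.65],[3.4,-1.95,1.65],[3.4,-1.95,1.65],[3.4,-1.95,1.65],[3.4,-1.95,1.65],[3.4,-1.95,1.65],[3.4,-1.95,1.65],[0,0,0]], "gripper": [8.7,8.7,8.7,8.7,8.7,8.7,8.7,8.7]}}

```text
time_s: 4.0
tool_pos: [0.4496, 0.2812, 0.1485]
tool_rot: [145.4, 0.2, 106.9]
force: [-0.5, 0.2, -1.2]
grip_width: 0.0871
grasp_force: 0.0
```

```bash
python3 - <<'E'
from plan import *
print(telemetry.get_obs()["qpos"])
rows(cur(),tool(fr(*BX),[0,0,.017]),n=4)
T=eyes.read_camera("top");S=eyes.read_camera("side")
a=cv2.resize(T["pixels"][190:310,120:260],(400,343));b=cv2.resize(S["pixels"][250:400,230:370],(400,429))
m=np.zeros((430,800,3),np.uint8);m[:343,:400]=a;m[:429,400:]=b
C=cur()
for k,P,o,s in((0,T,(120,190),400/140),(400,S,(230,250),400/140)):
  for d in([0,0,0],[0,.0435,.014],[0,-.0435,.014]):
    q=(proj(P,C[:3,:3]@d+C[:3,3])[0]-o)*s; cv2.circle(m,(int(q[0]+k),int(q[1])),4,(0,255,0),1)
cv2.imwrite("pics/pre.png",m[:,:,::-1])
E
```

```text
[ 12.93430801 -16.88689827 -51.3322538  131.9821605    0.96556306
  26.63354276 -24.72986365]
n 4 shift/row cm [-0.096  0.193  2.053] turn/row rad [-0.0017 -0.      0.0016]
```

View pics/pre.png

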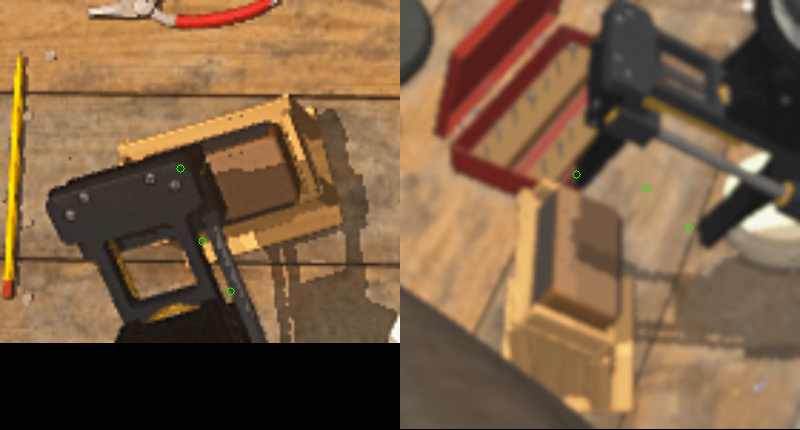

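{"fn": "drive_tool", "kwargs": {"angular": [[0,0,0],[0,0,0],[0,0,0],[0,0,0]], "delta_pos": [[-0.2,0.4,2],[-0.2,0.4,2],[0,0,1.5],[0,0,0]], "gripper": [8.7,8.7,8.7,8.7]}}

```text
time_s: 4.5
tool_pos: [0.4968, 0.2849, 0.1144]
tool_rot: [145.0, -0.2, 106.1]
force: [-0.2, -1.0, 0.5]
grip_width: 0.0871
grasp_force: 0.0
```

```bash
python3 - <<'E'
from plan import *
print(telemetry.get_obs()["qpos"])
rows(cur(),tool(fr(*BX),[0,0,.017]),n=1)
E
```

```text
[ 32.45476138  -5.17191136 -70.01732843 129.28841403  22.09041702
  21.24625276 -41.28517282]
n 1 shift/row cm [ 0.608 -1.106  2.77 ] turn/row rad [-0.0004  0.0022 -0.009 ]
```

{"fn": "drive_tool", "kwargs": {"angular": [[0,0,0],[0,0,0]], "delta_pos": [[0.6,-1.1,0.8],[0,0,0]], "gripper": [8.7,8.7]}}

```text
time_s: 4.7
tool_pos: [0.4887, 0.2901, 0.1009]
tool_rot: [145.1, -0.0, 106.3]
force: [0.2, -0.1, -1.1]
grip_width: 0.0874
grasp_force: 0.0
```

```bash
python3 - <<'E'
from plan import *
print(telemetry.get_obs()["qpos"])
rows(cur(),tool(fr(*BX),[0,0,.017]),n=1)
E
```

```text
[ 36.00757979  -3.09247258 -75.55764753 130.22174161  30.70212574
  20.908543   -50.08741242]
n 1 shift/row cm [-0.114  0.19   2.026] turn/row rad [-0.0012  0.0025 -0.005 ]
```

{"fn": "drive_tool", "kwargs": {"angular": [[0,0,0],[0,0,0]], "delta_pos": [[-0.1,0.2,1.0],[0,0,0]], "gripper": [8.7,8.7]}}

```text
time_s: 4.9
tool_pos: [0.4958, 0.2908, 0.0947]
tool_rot: [145.1, -0.0, 106.3]
force: [-0.2, 0.3, 0.1]
grip_width: 0.087
grasp_force: 0.0
```

```bash
python3 - <<'E'
from plan import *
print(telemetry.get_obs()["qpos"])
rows(cur(),tool(fr(*BX),[0,0,.017]),n=1)
E
```

```text
[ 36.52444356   2.23748154 -77.26612661 129.71342437  43.32508548
  22.91251802 -60.23087963]
n 1 shift/row cm [ 0.023 -0.027  1.11 ] turn/row rad [-0.0024  0.0026 -0.0046]
```

{"fn": "drive_tool", "kwargs": {"angular": [[0,0,0],[0,0,0],[0,0,0]], "delta_pos": [[0,0,0.5],[0,0,0.5],[0,0,0]], "gripper": [8.7,8.7,8.7]}}

```text
time_s: 5.2
tool_pos: [0.5002, 0.2928, 0.0862]
tool_rot: [145.2, -0.0, 106.3]
force: [-0.0, 0.7, 0.7]
grip_width: 0.0866
grasp_force: 0.0
```

```bash
python3 - <<'E'
from plan import *
print(telemetry.get_obs()["qpos"])
rows(cur(),tool(fr(*BX),[0,0,.017]),n=1)
T=eyes.read_camera("top");S=eyes.read_camera("side")
a=cv2.resize(T["pixels"][190:310,120:260],(400,343));b=cv2.resize(S["pixels"][280:400,240:360],(400,400))
m=np.zeros((400,800,3),np.uint8);m[:343,:400]=a;m[:400,400:]=b
cv2.imwrite("pics/g.png",m[:,:,::-1])
E
```

```text
[ 31.92435885   6.18755727 -73.882178   129.49627875  52.2348846
  24.65223454 -67.65135231]
n 1 shift/row cm [-0.052  0.065  0.138] turn/row rad [-0.0031  0.0026 -0.0042]
```

View pics/g.png

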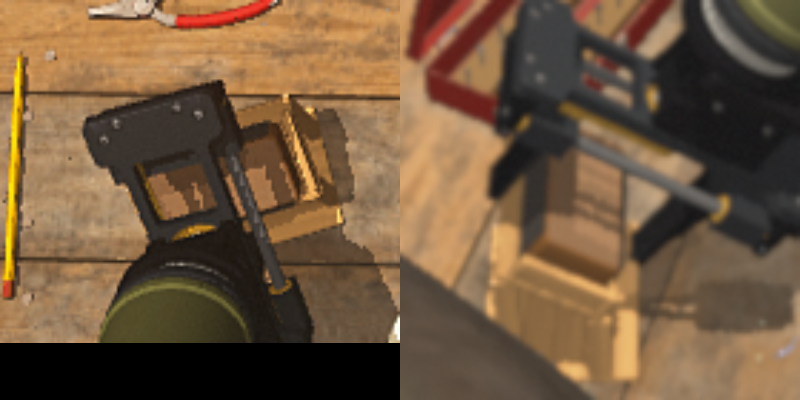

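{"fn": "drive_tool", "kwargs": {"angular": [[0,0,0],[0,0,0],[0,0,0],[0,0,0],[0,0,0],[0,0,0],[0,0,0]], "delta_pos": [[0,0.05,0.1],[0,0,0],[0,0,0],[0,0,0],[0,0,0],[0,0,0],[0,0,0]], "gripper": [4.5,4.5,4.5,4.5,4.5,4.5,4.5], "squeeze": 25}}

```text
time_s: 6.0
tool_pos: [0.5024, 0.2947, 0.088]
tool_rot: [144.9, 0.1, 106.4]
force: [-13.0, -5.9, 23.2]
grip_width: 0.0498
grasp_force: 32.9
```

{"fn": "drive_tool", "kwargs": {"angular": [[0,0,0],[0,0,0],[0,0,0],[0,0,0],[0,0,0]], "delta_pos": [[0,0,-0.5],[0,0,-1],[0,0,-1.5],[0,-1.1,-1.6],[0,0,0]], "gripper": [4.5,4.5,4.5,4.5,4.5]}}

```text
time_s: 6.5
tool_pos: [0.4695, 0.2826, 0.1107]
tool_rot: [145.4, 0.3, 106.2]
force: [-0.2, -1.0, -0.5]
grip_width: 0.0495
grasp_force: 24.9
```

```bash
python3 - <<'E'
from plan import *
o=telemetry.get_obs();print(o["qpos"],o["force"])
T=eyes.read_camera("top");S=eyes.read_camera("side")
a=cv2.resize(T["pixels"][190:310,120:260],(400,343));b=cv2.resize(S["pixels"][260:400,240:380],(400,400))
m=np.zeros((400,800,3),np.uint8);m[:343,:400]=a;m[:400,400:]=b
cv2.imwrite("pics/l.png",m[:,:,::-1])
C=cur(); print(C[:3,3])
F=fr(*RK); pre=tool(F,[.075,-.0555,.09]); print("pre",pre[:3,3])
mid=pre.copy(); a=np.radians(5); mid[:3,:3]=rotm([165,0,95]); mid[:3,3]=.6*np.cos(a),.6*np.sin(a),.24
rows(C,mid,show=True); rows(mid,pre,show=True); print(); rows(C,pre,show=True)
E
```

```text
[ 27.72797909 -10.53053351 -66.30527564 131.88341933  12.24586672
  21.03334429 -34.8432852 ] [-0.21269932 -0.97036709 -0.53039398]
[0.47025729 0.28324623 0.11018078]
pre [ 0.62941265 -0.25661832  0.18165631]
n 7 shift/row cm [-3.588  1.844 -1.179] turn/row rad [ 0.0488 -0.0112  0.0262]
[0.543 0.153 0.188] 0.565 [157.  -0. 100.]
n 7 shift/row cm [-4.434 -0.033  0.846] turn/row rad [ 0.0125 -0.0015  0.0066]
[ 0.618 -0.124  0.207] 0.631 [168.  -0.  93.]

n 13 shift/row cm [-4.304  0.686 -0.335] turn/row rad [ 0.0329 -0.0068  0.0178]
[0.53  0.121 0.136] 0.543 [153.  -0. 102.]
[ 0.58  -0.045  0.158] 0.582 [161.  -1.  98.]
[ 0.621 -0.214  0.177] 0.657 [168.  -0.  93.]
```

View pics/l.png

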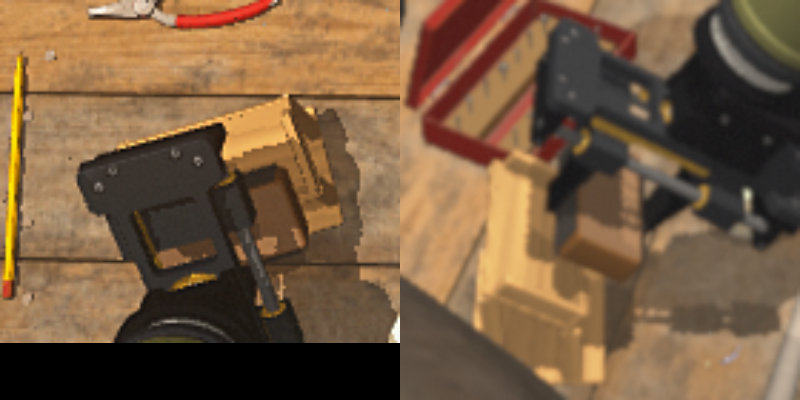

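{"fn": "drive_tool", "kwargs": {"angular": [[0,0,0],[0,0,0],[0,0,0],[0,0,0],[0,0,0]], "delta_pos": [[0,2.2,-2.7],[0,2.2,-2.7],[0,2.2,-2.7],[0,2.2,-2.7],[0,0,0]], "gripper": [4.5,4.5,4.5,4.5,4.5]}}

```text
time_s: 7.1
tool_pos: [0.484, 0.2893, 0.2542]
tool_rot: [145.0, 0.1, 106.4]
force: [0.1, 0.7, -0.5]
grip_width: 0.0501
grasp_force: 24.9
```

```bash
python3 - <<'E'
from plan import *
o=telemetry.get_obs();print(o["qpos"],o["force"])
C=cur(); print(C[:3,3])
F=fr(*RK); pre=tool(F,[.075,-.0555,.14]); print("pre",pre[:3,3])
rows(C,pre,show=True)
E
```

```text
[  1.48171015 -16.84729948 -37.09573272 121.37534868   3.01062243
  39.21231374 -22.72629658] [ 0.12212236  0.69605024 -0.51670815]
[0.48401175 0.28927399 0.25417422]
pre [ 0.62073723 -0.25696677  0.2308967 ]
n 13 shift/row cm [-4.334  0.232  0.261] turn/row rad [ 0.0334 -0.0071  0.0177]
[0.541 0.125 0.25 ] 0.556 [153.  -1. 102.]
[ 0.585 -0.043  0.242] 0.587 [160.  -1.  98.]
[ 0.615 -0.214  0.233] 0.651 [168.  -0.  93.]
```

{"fn": "drive_tool", "kwargs": {"angular": [[0.033,-0.007,0.018],[0.033,-0.007,0.018],[0.033,-0.007,0.018],[0.033,-0.007,0.018],[0.033,-0.007,0.018],[0.033,-0.007,0.018],[0.033,-0.007,0.018],[0.033,-0.007,0.018],[0.033,-0.007,0.018],[0.033,-0.007,0.018],[0.033,-0.007,0.018],[0.033,-0.007,0.018],[0.033,-0.007,0.018],[0,0,0],[0,0,0]], "delta_pos": [[-4.3,0.25,0.25],[-4.3,0.25,0.25],[-4.3,0.25,0.25],[-4.3,0.25,0.25],[-4.3,0.25,0.25],[-4.3,0.25,0.25],[-4.3,0.25,0.25],[-4.3,0.25,0.25],[-4.3,0.25,0.25],[-4.3,0.25,0.25],[-4.3,0.25,0.25],[-4.3,0.25,0.25],[-4.3,0.25,0.25],[0,0,0],[0,0,0]], "gripper": [4.5,4.5,4.5,4.5,4.5,4.5,4.5,4.5,4.5,4.5,4.5,4.5,4.5,4.5,4.5]}}

```text
time_s: 8.6
tool_pos: [0.6158, -0.2574, 0.2239]
tool_rot: [170.5, -0.1, 91.8]
force: [0.1, -0.2, -1.7]
grip_width: 0.0498
grasp_force: 24.9
```

```bash
python3 - <<'E'
from plan import *
o=telemetry.get_obs();print(o["qpos"])
rows(cur(),tool(fr(*RK),[.075,-.0555,.06]),n=2)
E
```

```text
[20.23929311 14.48820865  2.74358633 90.06928932 -5.14656505 66.89223634
 26.32787909]
n 2 shift/row cm [0.015 0.327 3.698] turn/row rad [-0.004  -0.0001 -0.0042]
```

{"fn": "drive_tool", "kwargs": {"angular": [[-0.004,0,-0.004],[-0.004,0,-0.004],[0,0,0],[0,0,0]], "delta_pos": [[0,0.3,3.7],[0,0.3,3.7],[0,0,0],[0,0,0]], "gripper": [4.5,4.5,4.5,4.5]}}

```text
time_s: 9.0
tool_pos: [0.635, -0.2531, 0.1547]
tool_rot: [169.8, -0.0, 92.6]
force: [0.2, -0.5, -1.1]
grip_width: 0.0497
grasp_force: 24.9
```

```bash
python3 - <<'E'
from plan import *
C=cur(); F=fr(*RK); rows(C,tool(F,[.075,-.0555,.018]),n=1)
T=eyes.read_camera("top");S=eyes.read_camera("side")
a=T["pixels"].copy();b=S["pixels"].copy()
# predicted block outline from tool pose: underside 18 mm ahead of the TCP
B=C@np.array([[0,1,0,0],[1,0,0,0],[0,0,-1,.018],[0,0,0,1.]])
def sub(P,x,y,w,h,W):
    k=W/w; c=cv2.resize(P["pixels"][y:y+h,x:x+w],(W,int(h*k)),interpolation=cv2.INTER_CUBIC)
    for z in(0,.029):
        X=np.array([[.0265,.0475,z,1],[.0265,-.0475,z,1],[-.0265,-.0475,z,1],[-.0265,.0475,z,1]])@B.T
        q=((proj(P,X[:,:3])-[x,y]+.5)*k).astype(int); cv2.polylines(c,[q.reshape(-1,1,2)],True,(0,255,0) if z else (255,0,255),1)
    return c
m=np.hstack([sub(T,400,140,140,150,400),sub(S,270,120,120,128,400)[:428][:426]]) if 0 else None
u=sub(T,400,140,140,150,400);v=sub(S,270,110,120,128,400); H=max(len(u),len(v)); m=np.zeros((H,800,3),np.uint8); m[:len(u),:400]=u; m[:len(v),400:]=v
cv2.imwrite("pics/p.png",m[:,:,::-1])
E
```

```text
n 1 shift/row cm [-0.337 -0.107  4.447] turn/row rad [ 0.0028 -0.0016  0.0045]
```

View pics/p.png

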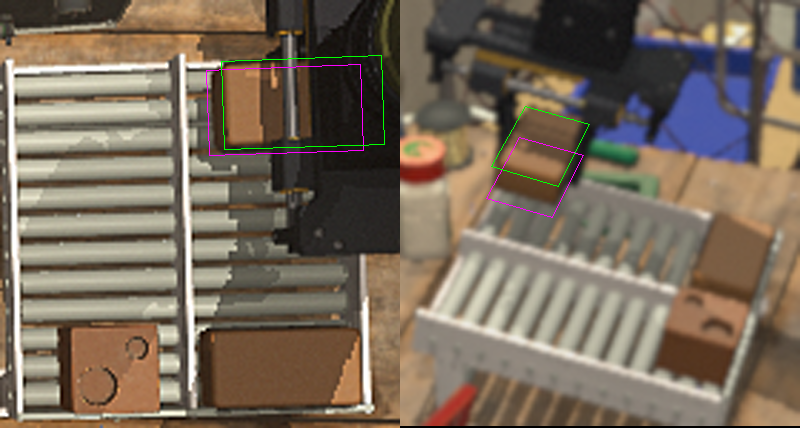

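{"fn": "drive_tool", "kwargs": {"angular": [[0.003,0,0.004],[0,0,0],[0,0,0],[0,0,0]], "delta_pos": [[-0.15,-0.1,2],[0,0,1.2],[0,0,0.6],[0,0,0]], "gripper": [4.5,4.5,4.5,4.5]}}

```text
time_s: 9.5
tool_pos: [0.6411, -0.2554, 0.1179]
tool_rot: [169.9, -0.0, 92.3]
force: [-0.1, -0.6, -2.0]
grip_width: 0.0498
grasp_force: 24.9
```

```bash
python3 - <<'E'
from plan import *
C=cur(); F=fr(*RK); rows(C,tool(F,[.075,-.0555,.018]),n=1)
T=eyes.read_camera("top");S=eyes.read_camera("side")
def sub(P,x,y,w,h,W):
    return cv2.resize(P["pixels"][y:y+h,x:x+w],(W,int(h*W/w)),interpolation=cv2.INTER_CUBIC)
u=sub(T,450,140,80,80,400);v=sub(S,285,125,80,80,400)
cv2.imwrite("pics/q.png",np.hstack([u,v])[:,:,::-1])
E
```

```text
n 1 shift/row cm [-0.073 -0.044  0.72 ] turn/row rad [ 0.0016 -0.0006 -0.0006]
```

View pics/q.png

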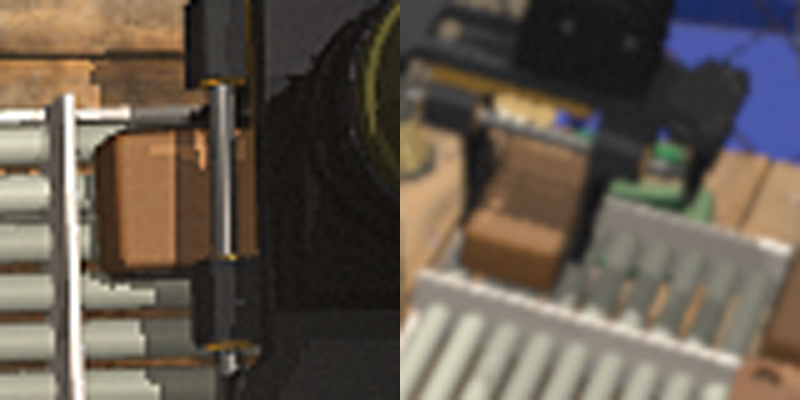

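{"fn": "drive_tool", "kwargs": {"angular": [[0,0,0],[0,0,0],[0,0,0]], "delta_pos": [[-0.05,0,0.3],[0,0,0.2],[0,0,0]], "gripper": [4.5,4.5,4.5]}}

```text
time_s: 9.9
tool_pos: [0.6422, -0.2562, 0.1133]
tool_rot: [169.9, -0.0, 92.3]
force: [-0.2, 0.6, -1.6]
grip_width: 0.0495
grasp_force: 24.9
```

{"fn": "drive_tool", "kwargs": {"angular": [[0,0,0],[0,0,0]], "delta_pos": [[0,0,0.15],[0,0,0]], "gripper": [4.5,4.5]}}

```text
time_s: 10.1
tool_pos: [0.6424, -0.2562, 0.1118]
tool_rot: [169.9, -0.0, 92.3]
force: [0.0, 0.3, -2.0]
grip_width: 0.0497
grasp_force: 24.9
```

{"fn": "drive_tool", "kwargs": {"angular": [[0,0,0],[0,0,0]], "delta_pos": [[0,0,0.1],[0,0,0]], "gripper": [4.5,4.5]}}

```text
time_s: 10.3
tool_pos: [0.6426, -0.2562, 0.1108]
tool_rot: [169.9, -0.0, 92.3]
force: [0.5, 0.2, -1.4]
grip_width: 0.0499
grasp_force: 24.9
```

{"fn": "drive_tool", "kwargs": {"angular": [[0,0,0],[0,0,0]], "delta_pos": [[0,0,0.1],[0,0,0]], "gripper": [4.5,4.5]}}

```text
time_s: 10.5
tool_pos: [0.6428, -0.2562, 0.1098]
tool_rot: [169.9, -0.0, 92.3]
force: [-0.8, 0.3, -1.3]
grip_width: 0.0501
grasp_force: 24.9
```

{"fn": "drive_tool", "kwargs": {"angular": [[0,0,0],[0,0,0]], "delta_pos": [[0,0,0.1],[0,0,0]], "gripper": [4.5,4.5]}}

```text
time_s: 10.7
tool_pos: [0.643, -0.2562, 0.1088]
tool_rot: [169.9, -0.0, 92.3]
force: [-0.1, 0.1, -1.9]
grip_width: 0.0497
grasp_force: 24.9
```

{"fn": "drive_tool", "kwargs": {"angular": [[0,0,0],[0,0,0]], "delta_pos": [[0,0,0.1],[0,0,0]], "gripper": [4.5,4.5]}}

```text
time_s: 10.9
tool_pos: [0.6432, -0.2562, 0.108]
tool_rot: [169.9, -0.0, 92.3]
force: [-0.2, 0.5, -0.5]
grip_width: 0.0492
grasp_force: 24.9
```

{"fn": "drive_tool", "kwargs": {"angular": [[0,0,0],[0,0,0]], "delta_pos": [[0,0,0.1],[0,0,0]], "gripper": [4.5,4.5]}}

```text
time_s: 11.1
tool_pos: [0.6439, -0.2562, 0.1077]
tool_rot: [169.8, 0.0, 92.3]
force: [-0.9, -0.0, 2.0]
grip_width: 0.0498
grasp_force: 24.9
```

{"fn": "drive_tool", "kwargs": {"angular": [[0,0,0],[0,0,0],[0,0,0],[0,0,0],[0,0,0],[0,0,0]], "delta_pos": [[0,0,0],[0,0,-3],[0,0,-4.5],[0,0,-4.5],[0,0,-2],[0,0,0]], "gripper": [8.7,8.7,8.7,8.7,8.7,8.7]}}

```text
time_s: 11.7
tool_pos: [0.6203, -0.2585, 0.2501]
tool_rot: [169.4, 0.2, 92.2]
force: [0.0, 0.4, 0.4]
grip_width: 0.0851
grasp_force: 0.0
```

{"fn": "drive_tool", "kwargs": {"angular": [[0,0,0],[0,0,0],[0,0,0],[0,0,0],[0,0,0],[0,0,0],[0,0,0],[0,0,0],[0,0,0],[0,0,0]], "delta_pos": [[0,0,-2],[0,0,0],[0,0,0],[0,0,0],[0,0,0],[0,0,0],[0,0,0],[0,0,0],[0,0,0],[0,0,0]], "gripper": [8.7,8.7,8.7,8.7,8.7,8.7,8.7,8.7,8.7,8.7]}}

```text
time_s: 12.7
tool_pos: [0.6152, -0.2574, 0.2646]
tool_rot: [169.9, -0.0, 92.3]
force: [0.1, -0.1, 0.1]
grip_width: 0.0871
grasp_force: 0.0
```

```bash
python3 - <<'E'
from plan import *
F=fr(*RK)
for n in("top","side"):
    p=eyes.read_camera(n); cv2.imwrite(f"pics/end_{n}.png",p["pixels"][:,:,::-1])
    for x in(-.0855,-.0325,.075): print(n,x,proj(p,(F@[x,-.0555,.029,1])[:3])[0].round(0))
    for t in("block","wood_block"):
        for r in models.cut_out(p,t)[:4]:
            c=np.argwhere(r["pixels"])[:,::-1].astype(np.float32); print(t,round(r["p"],2),np.round(r["centre"]),len(c),cv2.minAreaRect(c))
E
```

```text
top -0.0855 [501. 269.]
top -0.0325 [500. 239.]
top 0.075 [498. 180.]
block 0.96 [496. 244.] 1613 ((497.4990539550781, 241.46971130371094), (30.228548049926758, 55.671417236328125), 88.26429748535156)
wood_block 0.63 [440. 266.] 1054 ((438.0, 269.0), (30.0, 34.0), 90.0)
side -0.0855 [369. 184.]
side -0.0325 [350. 178.]
side 0.075 [310. 167.]
block 0.79 [349. 182.] 544 ((349.95001220703125, 182.15000915527344), (20.87103271484375, 26.879358291625977), 18.434947967529297)
block 0.26 [318. 205.] 4472 ((324.9036865234375, 208.32110595703125), (99.42235565185547, 86.49170684814453), 16.69924545288086)
wood_block 0.85 [358. 211.] 535 ((360.04998779296875, 209.84999084472656), (22.76839828491211, 24.981992721557617), 18.434946060180664)
```

```bash
python3 - <<'E'
from plan import *
for n in("top","side"):
    p=eyes.read_camera(n)
    for t in("block","parked_block","red_pliers","tape","cream_pot"):
        for r in models.cut_out(p,t)[:2]:
            c=np.argwhere(r["pixels"])[:,::-1]; print(n,t,round(r["p"],2),np.round(r["centre"]),len(c),c.min(0),c.max(0))
    if n=="top":
        g=p["pixels"][:,488:510].mean(1); print([(i,g[i].astype(int).tolist()) for i in range(220,292,2)])
E
```

```text
top block 0.95 [496. 241.] 1573 [470 226] [525 256]
top parked_block 0.73 [499. 269.] 1549 [470 254] [526 283]
top parked_block 0.66 [202. 252.] 3283 [161 223] [239 283]
top red_pliers 0.64 [192. 195.] 438 [153 180] [215 199]
top tape 0.61 [324. 325.] 1036 [310 290] [361 341]
top cream_pot 0.75 [280. 312.] 1710 [256 291] [301 337]
top cream_pot 0.28 [456. 204.] 10214 [399 158] [529 287]
[(220, [82, 76, 65]), (222, [86, 63, 41]), (224, [125, 123, 108]), (226, [121, 118, 105]), (228, [102, 67, 41]), (230, [119, 85, 57]), (232, [118, 83, 56]), (234, [119, 84, 56]), (236, [116, 83, 56]), (238, [112, 79, 53]), (240, [108, 77, 52]), (242, [103, 73, 49]), (244, [104, 74, 49]), (246, [101, 72, 48]), (248, [103, 73, 48]), (250, [104, 73, 49]), (252, [109, 76, 51]), (254, [64, 49, 35]), (256, [94, 67, 46]), (258, [108, 75, 50]), (260, [107, 75, 50]), (262, [107, 75, 50]), (264, [107, 74, 50]), (266, [107, 74, 49]), (268, [107, 75, 50]), (270, [106, 74, 49]), (272, [107, 75, 49]), (274, [107, 75, 50]), (276, [106, 74, 49]), (278, [107, 75, 49]), (280, [109, 75, 49]), (282, [61, 42, 27]), (284, [112, 109, 95]), (286, [48, 36, 26]), (288, [60, 42, 26]), (290, [68, 49, 33])]
side block 0.59 [352. 182.] 498 [338 168] [363 195]
side parked_block 0.79 [370. 186.] 444 [358 174] [381 200]
side tape 0.58 [378. 282.] 1002 [355 271] [398 308]
side cream_pot 0.72 [364. 320.] 1434 [343 303] [385 343]
```

The blocks sit end to end, with only a seam at row 254, and the parked block is still at the stop. Nothing has moved between the two looks.

```bash
python3 -c "
from cell import env
print(env.sign_off())"
```

```text
the job is handed in; nothing more can be done
None
```

The spare sanding block was set down at the top of the right lane and rolled down by itself. The final camera readings show it flat behind the first block, both up against the stop, and I handed the job in (no verdict was shown).

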